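# Rack the drained gel plate and mark its slot

## Robot

A 6-joint arm with a two-finger parallel gripper is mounted at the origin on a cart in front of the work surface, level with it; the furniture and walls round the work are solid. World frame = base frame: x ahead of the robot, y to its left, z up, the work surface at z = 0. Lengths are in m, angles in rad, forces in N, time in s.
With the tool pointing down it reaches from about 0.3 to 0.875 m from the base axis. Payload 4.2 kg.
Tool frame: the origin (TCP) lies at the very end of the fingers, on their centre line; the grasp point (between the pads) lies 19 mm behind it (arm.pinch_z is the z of the grasp point in the tool frame, in m); z points along the fingers, y is the line along which they close (so a half turn about z gives the same grasp; the last joint's range is limited). The gripper opens to 85 mm and grips with 20 to 120 N. Pads are 22 mm wide; open, the fingers measure 114 mm over their backs; the gripper's body (76 mm by 85 mm) begins 54 mm behind the grasp point. The pads swing forward as they close: fully open they stand 13 mm farther back than shut.
Start: joints at [1.187, 0.32, 1.565, -0, 1.257, -0.02], TCP at [0.205, 0.537, 0.231] pointing down, gripper open.
Joint ranges: [-3.11, 3.11], [-0.84, 2.01], [0.21, 2.61], [-1.34, 4.49], [0.05, 2.63], [-2.56, 2.56]. Speed limits (rad/s): [2.57, 2.57, 3.14, 3.14, 3.14, 3.14].

## Interface

Orientations are given as a unit quaternion [w, x, y, z].
In Python, from workcell import readout, vision, hand_in, arm gives the robot as it stands. The module is installed in compiled form; this text tells all that it offers.
- The arm moves only by the shell command python3 -m inch 'ROWS' [FORCE]. ROWS is a JSON object of lists of equal length, an entry for each row: "travel": the shift along the tool's x, y, z scaled (see below), a list of three; "dr": the turn, a rotation vector about the tool's x, y, z scaled (see below), a list of three; "gripper": the opening, from -1 (shut) to 1 (fully open). In form: {"travel": [[dx, dy, dz], ...], "dr": [[ax, ay, az], ...], "gripper": [gripper, ...]}. A call has 1 to 5 rows; each row shifts and turns the commanded pose from where the row before left it, along the tool's axes as they then stand; what a row does not reach is not made up. The controller multiplies each number of a shift by 5 cm and each number of a turn by pi rad. A row lasts 1/10 s, in which the tool goes at most 50 mm and 8.59 degrees, less where a joint would pass 70% of its speed; a pose out of reach is approached as far as the arm can. A call with a number of a shift or a turn outside -1 to 1 is refused whole. A call with a gripper value outside its range is refused whole. The fingers move at their own pace and stop on an object; FORCE is the grip in N (left out, the last holds). Time passes only in rows, so rows that do not move let the fingers close. It gives the time, the measured TCP pose, the force, the opening and the grip force at its end, in the units of the state.
- readout.get_obs(): the state, without advancing time (a new reading comes with each control period).
- vision.grab_frame(name): name is "scene" or "top"; returns (picture, depth): 480x640x3 uint8, blue, green, red; 480x640 float32, m along the optical axis (not along the pixel's ray), 0 where there is no reading.
- vision.camera_model(name): a dict with "fov_y" (degrees; the focal length in pixels is half the picture's height over the tangent of half this angle, whatever the lens; pixels are square), "cx", "cy" (the principal point, pixels), "k1" (the pictures are not rectified: a ray, as slopes to the right and down, at radius r is drawn at 1 + k1 r^2 times it, then the intrinsics apply), "view" (4x4, takes a point from world to camera coordinates). Camera axes: x right, y up, looking along -z (the intrinsics and any distortion apply to the point x, -y, -z); pixel columns grow to the right and rows downward; lengths in m; the calibration is good to about 2 mm. A picture is of the moment at which its call begins. camera_model takes no time and is no camera call.
- hand_in(): hands the job in; it is judged then, once.
The state is a dict: "time": time; "qpos": joint angles; "qvel": joint speeds; "joint_efforts": joint torques, N m; "tool_pos": TCP position; "orientation": TCP orientation; "force": force on the tool from outside, world axes, zero at the start; "wrist_torque": the same for the moment, N m; "gripper_width": finger opening in m; "grip_force": force on a finger pad.
Only numpy, scipy, OpenCV 4.12 (cv2) and the standard library are available. Lean on these libraries where they do the work, as an engineer would, in place of code of your own. Each camera call takes 0.05 s, during which the arm holds its last target. There are 200 camera calls.

## Task

Take the blue-edged plate off the draining easel and stand it upright, coloured edge up, in the middle of the rack slot that has the blue tag, keeping hold of it until it stands on the bottom of the slot. Once it is in, slide the red pointer along the rack's rail until it points at the middle of the blue tag, and let go. Leave the yellow-edged plate, the jar and the pen as they are.

Things in the scene. Friction and masses are not known exactly. Their poses are not given: they have to be found in the camera images.
- plate_blue: loose white plate, 96 wide x 105 high x 6 mm thick, 120 g, with a 20 mm blue band along its top edge; both faces alike. Origin: middle of its lower edge; x through the thickness, y along the width, z up to the blue edge. At the start it lies on the easel's far face, its top leaning 30 degrees from vertical towards the robot
- easel: fixed steel easel, foot 120 x 110 mm. Origin: middle of its underside, z up; -x towards the robot. Its sloping panel, 84 mm wide, 6 mm thick, backs the lower 60 mm of the plate on the robot's side; the upper 45 mm are free on both faces. The plate stands on a ledge square to the panel that ends 11 mm beyond its far face
- rack: fixed grey rack, base 190 x 210 x 8 mm (x -130 to 60, y -105 to 105 mm). Origin: underside, below the middle slot's centre; z up, -x towards the robot. Slots run along x at y = -45, 0, +45 mm: each a 9 mm gap between white fins 74 mm long and 4 mm thick, straight to 35 mm above the worktop, then flaring to a mouth of about 20 mm at 44 mm
- tag_blue: blue tag 24 x 26 x 6 mm lying on the rack base in front of one slot, with which it moves from start to start. Origin: middle of its underside, 8 mm above the worktop; axes as the rack's
- blue_slot (a point): centre of the floor of the slot with the blue tag, 8 mm above the worktop, 67 mm behind the tag; axes as the rack's
- pointer (a joint): slide of the red pointer along the rail, m, 0 to 0.17, growing towards the rack's +y; it stays where it is left (friction about 1 N); it starts parked between 0 and 0.02, near the -y end
- pointer_grip (a point): middle of the red pointer's upright tab, 44 mm above the worktop: grip here. The tab is 12 mm thick along the rack's y, 22 mm along x, and spans 22 to 54 mm above the worktop, on a carriage whose top is at 22 mm. The rail lies 110 mm in front of the slots' centres; the pointer's nose points at the tags and is in line with the tab
- plate_yellow: same kind of plate with a yellow band, already standing in the slot with the yellow tag; loose, leave alone. Origin: middle of its lower edge, z up, x through the thickness
- jar: white capped jar, 46 mm across, 84 mm high, loose, upright; origin at the middle of its base; leave alone
- pen: white and blue marker pen, 138 x 11 x 13 mm, lying behind the rack; loose, leave alone; origin at the middle of its underside
Not all that is in view belongs to the job. What is shaped like the plate_blue but brown or purple is not meant.

How it is judged:
By the outcome, as a careful person would: the job done as asked, in the order asked, and still so for the second after the job is handed in, with the robot touching nothing.
It also fails if it takes over 58 s, if anything falls off the work surface, if the arm or the gripper's body presses on something with over 40 N, if the wrist force passes 120 N, or if a joint passes its speed limit or range.

## Working session

There is one attempt and no reset: what is moved stays moved. The work goes in short steps, Python scripts to look and compute and a shell command to move; the robot and the scene stay as the last step left them, time stands still between calls to the robot, and variables do not carry over. Pictures are saved under pics/ and viewed, at most 10 in all, crops included, and the job is handed in when it is done.

```bash
mkdir -p pics; cat > h.py <<'E'
import numpy as np, cv2
from workcell import readout, vision, hand_in, arm
def grab(n):
    return vision.grab_frame(n)
def K(n):
    m=vision.camera_model(n); f=240/np.tan(np.radians(m["fov_y"])/2)
    return m,f
def pts(n,uv,d):
    """uv Nx2, depth N -> world"""
    m,f=K(n); uv=np.asarray(uv,float).reshape(-1,2)
    cam=np.array([[f,0,m["cx"]],[0,f,m["cy"]],[0,0,1.]])
    s=cv2.undistortPoints(uv[:,None],cam,np.array([m["k1"],0,0,0.]))[:,0]
    d=np.asarray(d,float).reshape(-1)
    c=np.c_[s[:,0]*d,-s[:,1]*d,-d]
    V=np.array(m["view"]); return (c-V[:3,3])@V[:3,:3]
def plane(n,uv,z):
    a=pts(n,uv,np.zeros(len(uv)));b=pts(n,uv,np.ones(len(uv)))
    t=(z-a[:,2])/(b[:,2]-a[:,2]); return a+t[:,None]*(b-a)
def cloud(n,mask,depth):
    v,u=np.nonzero((mask>0)&(depth>0)); return pts(n,np.c_[u,v],depth[v,u])
E
python3 - <<'E'
from h import *
for n in("scene","top"):
    p,d=grab(n); cv2.imwrite(f"pics/{n}0.png",p); np.savez(f"{n}0.npz",p=p,d=d); print(n,vision.camera_model(n))
print(readout.get_obs(),arm.pinch_z)
E
```

```text
scene {'fov_y': 47.29758563765184, 'cx': 321.1918968169793, 'cy': 246.79631378765092, 'k1': -0.057842102505805196, 'view': array([[ 0.52457964, -0.85135832,  0.00228347, -0.30051518],
       [ 0.66068333,  0.40878051,  0.62959989, -0.45025019],
       [-0.53694855, -0.32876664,  0.77691618, -0.66213256],
       [ 0.        ,  0.        ,  0.        ,  1.        ]])}
top {'fov_y': 45.59974049557101, 'cx': 319.736087799149, 'cy': 236.85343148131085, 'k1': 0.01748319289159789, 'view': array([[ 0.01715517, -0.99970495,  0.01719603,  0.01628688],
       [ 0.99266937,  0.0190873 ,  0.11934489, -0.60565744],
       [-0.1196379 ,  0.01502259,  0.99270393, -0.99041128],
       [ 0.        ,  0.        ,  0.        ,  1.        ]])}
{'time': 0.1, 'qpos': array([ 1.18699409e+00,  3.20249638e-01,  1.56549775e+00,  2.70477726e-05,
        1.25740356e+00, -1.99760892e-02]), 'qvel': array([-0.00089784, -0.00136085, -0.00113383,  0.00074045, -0.00156153,
       -0.00078479]), 'joint_efforts': array([-1.07199194e-03, -4.16406047e+01, -2.34702694e+01, -1.18336661e-04,
        5.02453011e-03,  2.57422687e-05]), 'tool_pos': array([0.20444499, 0.53700085, 0.2305769 ]), 'orientation': array([-1.68835162e-04,  1.80915467e-01,  9.83498341e-01, -7.60740788e-04]), 'force': array([ 0.51233422,  0.0079368 , -0.53614736]), 'wrist_torque': array([-0.00813659,  0.02378266, -0.04502582]), 'grip_force': 0.0, 'gripper_width': 0.0854218858755056} -0.0187
```

View pics/scene0.png

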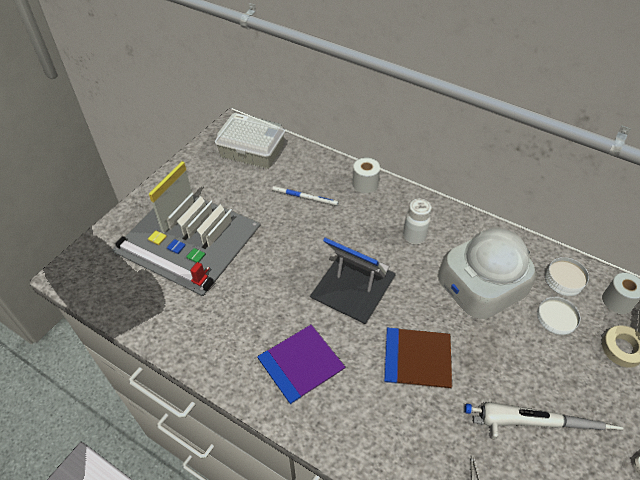

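View pics/top0.png

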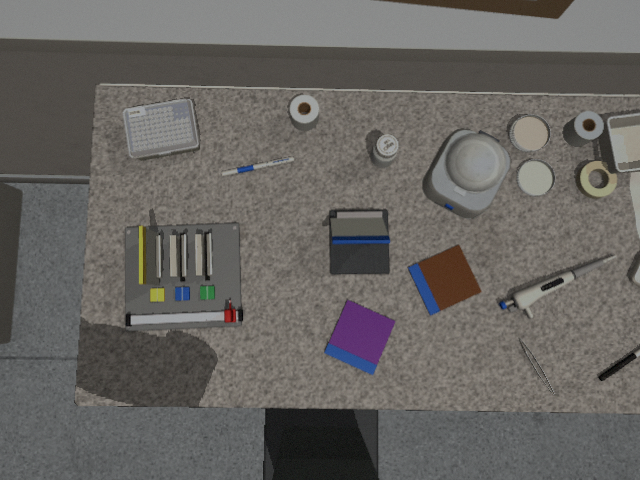

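The scene view shows the plate on the easel, with its blue band at (355,253), and the rack at (190,240). The top view has the rack at x 125–240, y 222–328: yellow plate at (141,255), blue tag at the middle slot (183,293) and red pointer at (231,315). The easel is at (359,240), the jar at (385,150) and the pen at (257,166).

```bash
cat > meas.py <<'E'
from h import *
def hsv(p): return cv2.cvtColor(p,cv2.COLOR_BGR2HSV)
def roi(m,x0,y0,x1,y1):
    o=np.zeros_like(m); o[y0:y1,x0:x1]=m[y0:y1,x0:x1]; return o
E
python3 - <<'E'
from meas import *
np.set_printoptions(precision=4,suppress=True)
R={"scene":dict(band=(315,230,390,275),tag=(166,238,188,256),ytag=(146,228,168,246),gtag=(186,246,208,264),red=(185,255,215,290),plate=(310,230,400,290)),
"top":dict(band=(325,230,395,248),tag=(172,282,192,304),ytag=(146,284,168,304),gtag=(197,282,218,304),red=(222,295,245,325),plate=(325,205,395,248))}
for n in R:
    z=np.load(n+"0.npz"); p,d=z["p"],z["d"]; H=hsv(p)
    col=dict(band=((100,120,50),(130,255,255)),tag=((100,120,50),(130,255,255)),ytag=((20,120,80),(35,255,255)),gtag=((50,100,50),(85,255,255)),red=((0,150,80),(8,255,255)))
    for k,(a,b) in col.items():
        m=roi(cv2.inRange(H,a,b),*R[n][k]); c=cloud(n,m,d)
        v,u=np.nonzero(m)
        r=cv2.minAreaRect(np.c_[u,v].astype(np.float32))
        print(n,k,len(u),"med",np.median(c,0),"lo",np.percentile(c,3,0),"hi",np.percentile(c,97,0))
        if k=="band": print(" rect",cv2.boxPoints(r)); print(pts(n,cv2.boxPoints(r),np.full(4,np.median(d[m>0])))); bz=c
        if 'tag' in k: print("  plane14",plane(n,[[u.mean(),v.mean()]],.014), r)
    if n=="top":
        # easel/plate heights down column
        for row in range(206,280,3): print(row,pts(n,[[340,row],[359,row],[378,row]],d[row,[340,359,378]]).ravel(), p[row,359])
        for nm,x0,y0,x1,y1 in(("jar",365,125,405,172),("pen",215,150,300,180)):
            dd=d[y0:y1,x0:x1]; v,u=np.nonzero(dd>0); c=pts(n,np.c_[u+x0,v+y0],dd[v,u]); c=c[c[:,2]>(.075 if nm=="jar" else .008)]; print(nm,c.mean(0),c.min(0),c.max(0))
        # rack base
        gm=((d>0)).astype(np.uint8)
        v,u=np.nonzero(gm[200:340,100:260]);u+=100;v+=200
        c=pts(n,np.c_[u,v],d[v,u]); b=c[(c[:,2]>.005)&(c[:,2]<.012)]
        print("rack",cv2.minAreaRect((b[:,:2]*1000).astype(np.float32)),b.min(0),b.max(0))
        f=c[(c[:,2]>.036)&(c[:,2]<.05)]; print("fins",f.min(0),f.max(0)); h,e=np.histogram(f[:,1],40); print(np.c_[e[:-1],h])
E
python3 - <<'E'
import cv2
p=cv2.imread('pics/top0.png'); a=cv2.resize(p[200:290,315:405],(400,400)); b=cv2.resize(p[215:335,120:250],(400,370)); import numpy as np
o=np.zeros((400,800,3),np.uint8); o[:,:400]=a;o[:370,400:]=b; cv2.imwrite('pics/crop0.png',o)
E
```

```text
scene band 274 med [ 0.5921 -0.0434  0.1123] lo [ 0.588  -0.0882  0.0981] hi [0.597  0.0034 0.1156]
 rect [[322.4639 241.2062]
 [324.3608 236.9381]
 [378.732  261.1031]
 [376.8351 265.3711]]
[[ 0.5791  0.0018  0.1206]
 [ 0.5852  0.002   0.1249]
 [ 0.6054 -0.0883  0.1006]
 [ 0.5993 -0.0885  0.0963]]
scene tag 144 med [0.5009 0.2706 0.0144] lo [0.4901 0.2609 0.0102] hi [0.5133 0.2852 0.0174]
  plane14 [[0.5014 0.2724 0.014 ]] ((175.69998168945312, 246.1000213623047), (14.758047103881836, 12.074766159057617), 26.56505012512207)
scene ytag 141 med [0.4989 0.3155 0.0143] lo [0.4883 0.3052 0.0086] hi [0.511  0.3299 0.0175]
  plane14 [[0.4988 0.3168 0.014 ]] ((156.78823852539062, 237.2470703125), (12.365036010742188, 14.317411422729492), 40.601295471191406)
scene gtag 144 med [0.5039 0.2257 0.0148] lo [0.4933 0.2156 0.0109] hi [0.5156 0.2401 0.0173]
  plane14 [[0.5043 0.2273 0.014 ]] ((195.50003051757812, 255.00003051757812), (12.020814895629883, 14.849241256713867), 45.0)
scene red 249 med [0.4623 0.1802 0.0381] lo [0.4534 0.1751 0.0195] hi [0.4817 0.1887 0.0558]
top band 436 med [ 0.5938 
[... 3483 characters left out ...]
0.1905  3.    ]
 [ 0.1941  0.    ]
 [ 0.1977  0.    ]
 [ 0.2013  0.    ]
 [ 0.205   0.    ]
 [ 0.2086  0.    ]
 [ 0.2122  0.    ]
 [ 0.2158 20.    ]
 [ 0.2194 68.    ]
 [ 0.2231 66.    ]
 [ 0.2267 30.    ]
 [ 0.2303  0.    ]
 [ 0.2339  5.    ]
 [ 0.2375 53.    ]
 [ 0.2412 93.    ]
 [ 0.2448 78.    ]
 [ 0.2484 10.    ]
 [ 0.252   0.    ]
 [ 0.2556  0.    ]
 [ 0.2593  1.    ]
 [ 0.2629 52.    ]
 [ 0.2665 67.    ]
 [ 0.2701 40.    ]
 [ 0.2737  5.    ]
 [ 0.2774  1.    ]
 [ 0.281  27.    ]
 [ 0.2846 90.    ]
 [ 0.2882 94.    ]
 [ 0.2919 16.    ]
 [ 0.2955  0.    ]
 [ 0.2991  0.    ]
 [ 0.3027  0.    ]
 [ 0.3063 41.    ]
 [ 0.31   74.    ]
 [ 0.3136 56.    ]
 [ 0.3172 86.    ]
 [ 0.3208 44.    ]]
```

View pics/crop0.png

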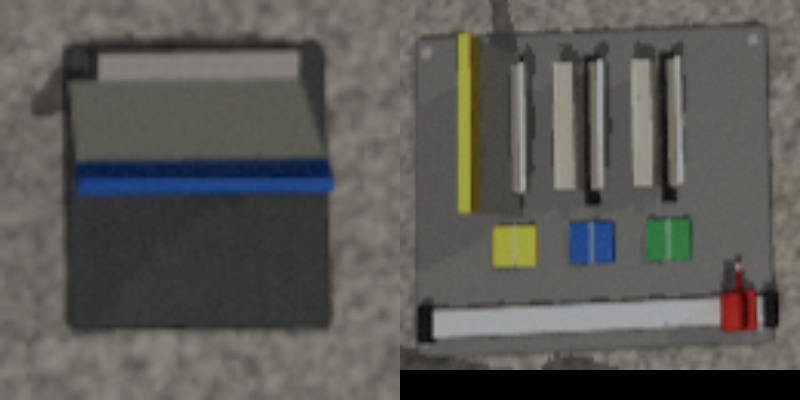

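```bash
cat > plan.py <<'E'
from h import *
from scipy.spatial.transform import Rotation as Ro
np.set_printoptions(precision=4,suppress=True)
def Rt(z,y):
    z=np.array(z,float);z/=np.linalg.norm(z);y=np.array(y,float);y-=z*(y@z);y/=np.linalg.norm(y)
    return Ro.from_matrix(np.c_[np.cross(y,z),y,z])
def go(pos,R=None):
    o=readout.get_obs(); q=o["orientation"]; C=Ro.from_quat([q[1],q[2],q[3],q[0]])
    t=C.inv().apply(np.array(pos)-o["tool_pos"])/.05
    print("t",round(float(o["time"]),1),"pos",o["tool_pos"],"axes x,y,z",*C.as_matrix().T,"w",round(float(o["gripper_width"]),4),"F",o["force"],"grip",round(float(o["grip_force"]),1))
    print("travel in current axes",t,"(world err mm",1000*(np.array(pos)-o["tool_pos"]),")")
    if R is not None:
        print("dr total",(C.inv()*R).as_rotvec()/np.pi,"travel in target axes",R.inv().apply(np.array(pos)-o["tool_pos"])/.05)
def easelR(y=.017): return Rt([.5*np.cos(y),.5*np.sin(y),-.866],[np.cos(y),np.sin(y),.577])
def rackR(y=.059): return Rt([0,0,-1],[-np.sin(y),np.cos(y),0])
E
python3 - <<'E'
from plan import *
from meas import *
z=np.load("top0.npz");p,d=z["p"],z["d"]
m=np.zeros(d.shape,np.uint8); m[220:240,338:382]=1
c=cloud("top",m,d); mu=c.mean(0); n=np.linalg.svd(c-mu)[2][2]; n*=np.sign(n[0]); print("n",n,"mu",mu,"yaw",n[1]/n[0],"tilt",np.degrees(np.arcsin(n[2])))
# top face pixels: bright blue rows; ray at row 244.0 (lower edge) with plane of thickness
H=hsv(p); b=cv2.inRange(H,(100,120,50),(130,255,255)); print(b[228:250,359],H[228:250,359,2])
# intersect rays of dark/bright boundary with far plane
for u in(340,359,378):
  for r in(237.5,238.5,239.5,243.5):
    a,e=pts("top",[[u,r]],[0])[0],pts("top",[[u,r]],[1])[0]; off=0 if r<240 else -.006
    t=((mu+off*n-a)@n)/((e-a)@n); print(u,r,a+t*(e-a))
c2=p[205:330,100:260]
# heights near pointer
for u in(231,238): 
  for v in range(308,326,3): print(u,v,pts("top",[[u,v]],[d[v,u]])[0],p[v,u])
T=np.array([.541,-.041,.25]); go(T,easelR())
E
```

```text
n [0.8682 0.0271 0.4954] mu [ 0.6151 -0.0409  0.0742] yaw 0.03125396504273271 tilt 29.698329772739456
[  0   0   0   0   0   0   0   0 255 255 255 255 255 255 255 255   0   0
   0   0   0   0] [ 91  91  91  93  89  90  85  74  64  62  63  63 119 133 125  93  53  45
  49  46  49  55]
340 237.5 [ 0.5965 -0.0057  0.1048]
340 238.5 [ 0.5944 -0.0055  0.1085]
340 239.5 [ 0.5923 -0.0053  0.1122]
340 243.5 [ 0.5857 -0.0055  0.1117]
359 237.5 [ 0.5971 -0.0375  0.1056]
359 238.5 [ 0.5949 -0.0372  0.1093]
359 239.5 [ 0.5928 -0.0369  0.113 ]
359 243.5 [ 0.5862 -0.037   0.1126]
378 237.5 [ 0.5976 -0.0693  0.1065]
378 238.5 [ 0.5954 -0.0689  0.1102]
378 239.5 [ 0.5933 -0.0685  0.1139]
378 243.5 [ 0.5867 -0.0686  0.1134]
231 308 [0.4756 0.1858 0.007 ] [28 29 60]
231 311 [0.4706 0.1808 0.042 ] [ 7  7 66]
231 314 [0.4654 0.1803 0.0442] [15 15 74]
231 317 [0.4602 0.1803 0.0429] [16 16 74]
231 320 [0.4551 0.1796 0.0466] [20 17 76]
231 323 [0.4486 0.1849 0.0065] [90 92 92]
238 308 [0.4758 0.1729 0.0082] [62 62 63]
238 311 [0.4705 0.1713 0.0203] [41 41 42]
238 314 [0.4652 0.1714 0.0176] [49 50 49]
238 317 [0.4598 0.1714 0.0165] [64 64 65]
238 320 [0.4546 0.1707 0.0201] [60 61 63]
238 323 [0.4489 0.1718 0.0096] [94 97 97]
t 0.1 pos [0.2044 0.537  0.2306] axes x,y,z [-0.9345  0.3559  0.0001] [ 0.3559  0.9345 -0.0016] [-0.0006 -0.0014 -1.    ] w 0.0854 F [ 0.5123  0.0079 -0.5361] grip 0.0
travel in current axes [-10.4042  -8.4086  -0.376 ] (world err mm [ 336.555  -578.0009   19.4231] )
dr total [-0.1468 -0.0988  0.3698] travel in target axes [-11.6728   5.8525   2.9305]
```

```bash

for i in 1 2 3; do python3 -m inch '{"travel":[[-0.69,-0.56,-0.02],[-0.69,-0.56,-0.02],[-0.69,-0.56,-0.02],[-0.69,-0.56,-0.02],[-0.69,-0.56,-0.02]],"dr":[[0,0,0],[0,0,0],[0,0,0],[0,0,0],[0,0,0]],"gripper":[0,0,0,0,0]}' 40; done | tail -3
for i in 1 2; do python3 -m inch '{"travel":[[0,0,0],[0,0,0],[0,0,0],[0,0,0]],"dr":[[0,0,0.047],[0,0,0.047],[0,0,0.047],[0,0,0.047]],"gripper":[0,0,0,0]}'; done
python3 -m inch '{"travel":[[0,0,0],[0,0,0],[0,0,0],[0,0,0],[0,0,0]],"dr":[[-0.042,0,0],[-0.042,0,0],[-0.042,0,0],[-0.042,0,0],[0,0,0]],"gripper":[0,0,0,0,0]}'
python3 -c "
from plan import *
go([.5605,-.042,.163],easelR(.02))"
```

```text
force: [0.7, 0.7, -0.3]
gripper_width: 0.0427
grip_force: 0.0
time: 2.0
tool_pos: [0.5385, -0.0395, 0.2457]
orientation: [-0.001, 0.462, 0.887, -0.0]
force: [-0.6, 0.6, 0.5]
gripper_width: 0.0431
grip_force: 0.0
time: 2.4
tool_pos: [0.5385, -0.0393, 0.2458]
orientation: [-0.0, 0.7, 0.714, -0.0]
force: [0.6, -0.5, 0.1]
gripper_width: 0.0423
grip_force: 0.0
time: 2.9
tool_pos: [0.533, -0.0387, 0.2425]
orientation: [0.179, 0.675, 0.692, 0.184]
force: [-0.2, 0.4, -0.7]
gripper_width: 0.0426
grip_force: 0.0
t 2.9 pos [ 0.533  -0.0387  0.2425] axes x,y,z [-0.0251  0.9997  0.0017] [0.8678 0.0209 0.4964] [ 0.4962  0.014  -0.8681] w 0.0426 F [-0.174   0.4389 -0.738 ] grip 0.0
travel in current axes [-0.082  -0.3131  1.6516] (world err mm [ 27.4955  -3.273  -79.4634] )
dr total [-0.0013 -0.0013  0.0011] travel in target axes [-0.0764 -0.3196  1.6506]
```

```bash

python3 -m inch '{"travel":[[-0.08,-0.31,0.4],[0,0,0.6],[0,0,0.65],[0,0,0],[0,0,0]],"dr":[[0,0,0],[0,0,0],[0,0,0],[0,0,0],[0,0,0]],"gripper":[0,0,0,0,0]}' >/dev/null
python3 - <<'E'
from plan import *
go([.6055,-.041,.085],easelR(.02))
for n in("scene",):
    p,d=grab(n); cv2.imwrite("pics/scene1.png",cv2.resize(p[170:330,260:450],(760,640))[:600])
E
```

```text
t 3.4 pos [ 0.5682 -0.0424  0.1672] axes x,y,z [-0.0264  0.9997  0.0005] [0.8645 0.0225 0.5022] [ 0.502   0.0137 -0.8648] w 0.0427 F [-0.314  -0.0734 -0.396 ] grip 0.0
travel in current axes [ 0.0081 -0.1803  1.7959] (world err mm [ 37.2713   1.429  -82.1787] )
dr total [ 0.0008 -0.0012  0.0017] travel in target axes [ 0.0137 -0.1759  1.7963]
```

View pics/scene1.png

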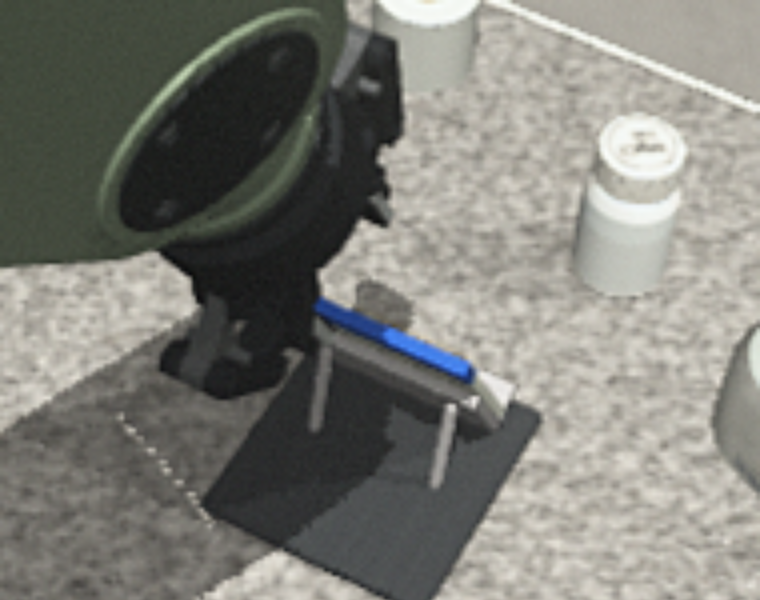

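The view shows the gripper above and on the robot side of the plate's top edge (crop 320–470, 300–375). I'll correct sideways, then descend and check before closing.

```bash

python3 -m inch '{"travel":[[0.01,-0.18,0.1],[0,0,0.4],[0,0,0.4],[0,0,0.4],[0,0,0]],"dr":[[0,0,0],[0,0,0],[0,0,0],[0,0,0],[0,0,0]],"gripper":[0,0,0,0,0]}' >/dev/null
python3 -m inch '{"travel":[[0,0,0.25],[0,0,0.25],[0,0,0],[0,0,0]],"dr":[[0,0,0],[0,0,0],[0,0,0],[0,0,0]],"gripper":[0,0,0,0]}' >/dev/null
python3 - <<'E'
from plan import *
go([.6055,-.041,.085],easelR(.02))
p,d=grab("scene"); cv2.imwrite("pics/scene2.png",cv2.resize(p[170:330,260:450],(760,640))[:600])
E
```

```text
t 4.3 pos [ 0.6044 -0.0411  0.086 ] axes x,y,z [-0.0258  0.9997  0.0001] [0.8632 0.0222 0.5044] [ 0.5042  0.0131 -0.8635] w 0.0425 F [-0.484  -0.3081 -0.4672] grip 0.0
travel in current axes [0.0005 0.0102 0.028 ] (world err mm [ 1.1444  0.0522 -0.9501] )
dr total [ 0.0016 -0.001   0.0016] travel in target axes [0.0006 0.0103 0.0279]
```

View pics/scene2.png

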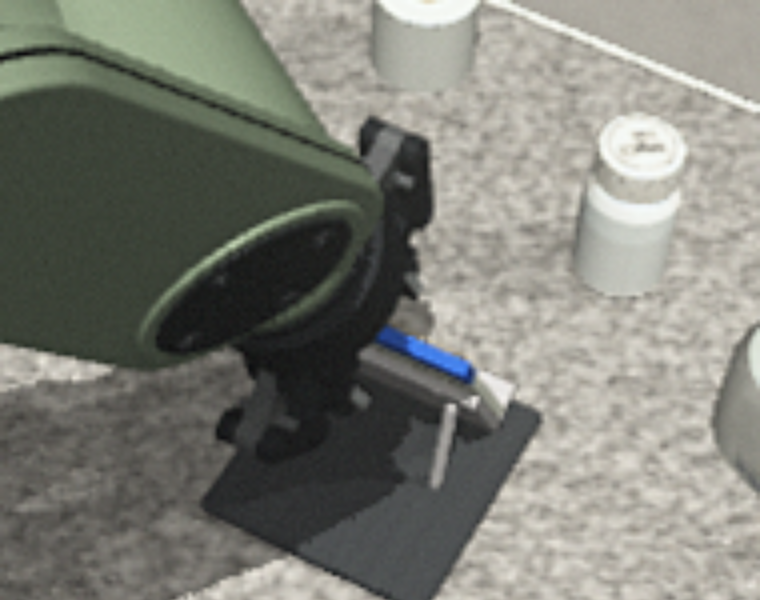

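The fingers straddle the plate, so I'll close.

```bash

python3 -m inch '{"travel":[[0,0,0.02],[0,0,0],[0,0,0],[0,0,0],[0,0,0]],"dr":[[0,0,0],[0,0,0],[0,0,0],[0,0,0],[0,0,0]],"gripper":[-0.5,-0.7,-1,-1,-1]}' 40
python3 -m inch '{"travel":[[0,0,0],[0,0,0],[0,0,0]],"dr":[[0,0,0],[0,0,0],[0,0,0]],"gripper":[-1,-1,-1]}' 50
```

```text
time: 4.9
tool_pos: [0.6058, -0.0412, 0.085]
orientation: [0.183, 0.674, 0.691, 0.187]
force: [-1.8, 0.1, 5.3]
gripper_width: 0.0049
grip_force: 42.5
time: 5.2
tool_pos: [0.6058, -0.0413, 0.0851]
orientation: [0.183, 0.674, 0.691, 0.187]
force: [-1.7, 0.1, 6.3]
gripper_width: 0.0057
grip_force: 49.9
```

```bash

python3 -m inch '{"travel":[[0,0.05,-0.09],[0,0.1,-0.17],[0,0.15,-0.26],[0,0.2,-0.34],[0,0.2,-0.34]],"dr":[[0,0,0],[0,0,0],[0,0,0],[0,0,0],[0,0,0]],"gripper":[-1,-1,-1,-1,-1]}' 
python3 -m inch '{"travel":[[0,0.2,-0.34],[0,0.2,-0.34],[0,0.2,-0.34],[0,0.2,-0.34],[0,0,0]],"dr":[[0,0,0],[0,0,0],[0,0,0],[0,0,0],[0,0,0]],"gripper":[-1,-1,-1,-1,-1]}' >/dev/null
python3 -m inch '{"travel":[[0,0,0],[0,0,0],[0,0,0],[0,0,0],[0,0,0]],"dr":[[0.02,0,0],[0.04,0,0],[0.045,0,0],[0.045,0,0],[0.018,0,0]],"gripper":[-1,-1,-1,-1,-1]}'
python3 -c "
from plan import *
go([.568,.2773,.24],rackR(.059))"
```

```text
time: 5.7
tool_pos: [0.6038, -0.0409, 0.153]
orientation: [0.181, 0.674, 0.692, 0.186]
force: [0.3, 0.6, -1.6]
gripper_width: 0.0052
grip_force: 48.9
time: 6.7
tool_pos: [0.6066, -0.0411, 0.2307]
orientation: [-0.002, 0.698, 0.716, -0.002]
force: [1.3, -0.5, -2.1]
gripper_width: 0.0051
grip_force: 49.3
t 6.7 pos [ 0.6066 -0.0411  0.2307] axes x,y,z [-0.0258  0.9997 -0.0002] [ 0.9997  0.0258 -0.0053] [-0.0053 -0.0004 -1.    ] w 0.0051 F [ 1.3375 -0.4848 -2.1299] grip 49.3
travel in current axes [ 6.3851 -0.6079 -0.185 ] (world err mm [-38.5702 318.3702   9.3341] )
dr total [-0.0014 -0.0013 -0.5106] travel in target axes [ 0.3946  6.4018 -0.1867]
```

```bash

for i in 1 2; do python3 -m inch '{"travel":[[0.58,-0.055,-0.02],[0.64,-0.06,-0.02],[0.67,-0.065,-0.02],[0.68,-0.065,-0.02],[0.6,-0.06,-0.02]],"dr":[[0,0,0],[0,0,0],[0,0,0],[0,0,0],[0,0,0]],"gripper":[-1,-1,-1,-1,-1]}'>/dev/null; done
for i in 1 2 3; do python3 -m inch '{"travel":[[0,0,0],[0,0,0],[0,0,0],[0,0,0]],"dr":[[0,0,-0.0425],[0,0,-0.0425],[0,0,-0.0425],[0,0,-0.0425]],"gripper":[-1,-1,-1,-1]}'>/dev/null; done
python3 -m inch '{"travel":[[0,0,0],[0,0,0]],"dr":[[0,0,0],[0,0,0]],"gripper":[-1,-1]}'
python3 - <<'E'
from plan import *
go([.568,.2773,.24],rackR(.059))
for n in("scene","top"):
    p,d=grab(n); np.savez(n+"3.npz",p=p,d=d)
    a=p[120:300,90:300] if n=="scene" else p[170:350,80:290]
    cv2.imwrite(f"pics/{n}3.png",cv2.resize(a,(700,600)))
E
```

```text
time: 9.1
tool_pos: [0.5663, 0.2748, 0.2411]
orientation: [-0.001, -0.027, 1.0, -0.001]
force: [0.3, 0.5, -1.7]
gripper_width: 0.0051
grip_force: 49.4
t 9.1 pos [0.5663 0.2748 0.2411] axes x,y,z [-0.9985 -0.0543  0.0022] [-0.0543  0.9985 -0.001 ] [-0.0021 -0.0011 -1.    ] w 0.0051 F [ 0.3061  0.4529 -1.7047] grip 49.4
travel in current axes [-0.0366  0.0477  0.0216] (world err mm [ 1.6978  2.4778 -1.0874] )
dr total [-0.0003 -0.0007 -0.0015] travel in target axes [-0.0368  0.0475  0.0217]
```

View pics/scene3.png

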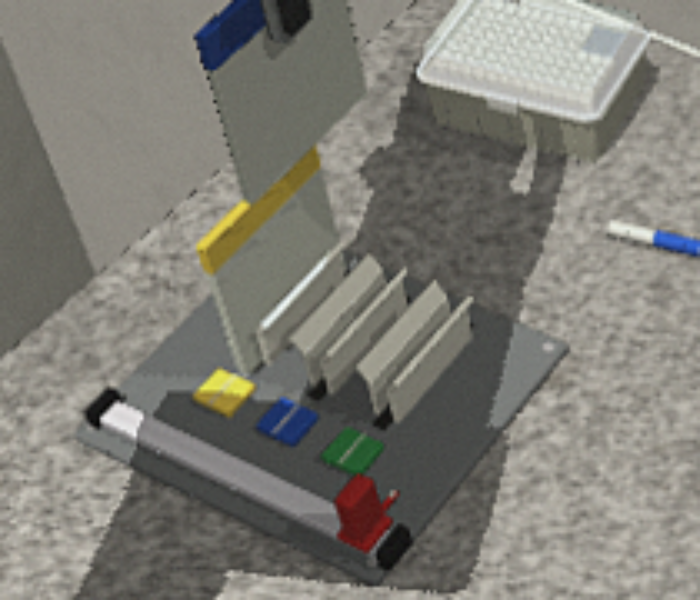

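The blue plate is held above the middle slot. Its lower edge runs in the crop from (243,197) to (365,97), and the blue tag is at (288,420). Next I measure its attitude.

```bash
python3 - <<'E'
from plan import *
z=np.load("scene3.npz");p,d=z["p"],z["d"]
v,u=np.nonzero(d>0); k=(u>140)&(u<215)&(v>110)&(v<190); u,v=u[k],v[k]
c=pts("scene",np.c_[u,v],d[v,u]); k=(c[:,2]>.15)&(c[:,1]>.25)&(c[:,1]<.30); c=c[k]
face=c[(c[:,2]<.205)]; mu=face.mean(0); n=np.linalg.svd(face-mu)[2][2]; n*=np.sign(n[1]); print(len(face),"n",n,"mu",mu)
bx=np.linspace(.53,.60,8)
for a,b in zip(bx[:-1],bx[1:]):
    s=c[(c[:,0]>=a)&(c[:,0]<b)]; print("x",a,"zmin",np.percentile(s[:,2],[0,2,5]))
for a in np.arange(.165,.23,.01):
    s=c[(c[:,2]>=a)&(c[:,2]<a+.01)]; print("z",a,"x",s[:,0].min(),s[:,0].max())
# rack fins in scene view
k2=np.zeros(d.shape,bool);k2[180:250,150:235]=1
v,u=np.nonzero(k2&(d>0)); c=pts("scene",np.c_[u,v],d[v,u]); yaw=.059
q=c-np.array([.501,.2733,0]); X=q[:,0]*np.cos(yaw)+q[:,1]*np.sin(yaw); Y=-q[:,0]*np.sin(yaw)+q[:,1]*np.cos(yaw)
f=(c[:,2]>.034)&(c[:,2]<.05)&(abs(Y)<25e-3); print("fin X",np.percentile(X[f],[1,5,95,99])); h,e=np.histogram(Y[f],25);print(np.c_[e[:-1]*1000,h].T)
z=np.load("top0.npz");d=z["d"]
v,u=np.nonzero(d[210:340,110:250]>0);u+=110;v+=210
c=pts("top",np.c_[u,v],d[v,u]);q=c-np.array([.501,.2733,0]); X=q[:,0]*np.cos(yaw)+q[:,1]*np.sin(yaw); Y=-q[:,0]*np.sin(yaw)+q[:,1]*np.cos(yaw)
f=(c[:,2]>.034)&(c[:,2]<.05)&(abs(Y)<25e-3)&(X>.02); print("top fin X",np.percentile(X[f],[1,5,95,99]));h,e=np.histogram(Y[f],25);print(np.c_[e[:-1]*1000,h].T)
for lo,hi in((.03,.045),(.045,.06),(.06,.075),(.075,.09),(.09,.105)):
    g=f&(X>lo)&(X<hi); print(lo, "fin- Y",np.median(Y[g&(Y<0)]),"fin+ Y",np.median(Y[g&(Y>0)]))
E
```

```text
755 n [-0.0649  0.9978  0.0143] mu [0.5625 0.2711 0.1868]
x 0.53 zmin [0.1681 0.1707 0.1767]
x 0.54 zmin [0.1679 0.1702 0.1766]
x 0.55 zmin [0.1688 0.1718 0.1773]
x 0.56 zmin [0.1664 0.1728 0.1762]
x 0.57 zmin [0.1659 0.1689 0.1718]
x 0.58 zmin [0.1663 0.1695 0.1719]
x 0.59 zmin [0.1659 0.1693 0.1721]
z 0.165 x 0.5176173051773293 0.6133406395469854
z 0.17500000000000002 x 0.5172246190234505 0.6139898848018697
z 0.18500000000000003 x 0.5169933740022656 0.6127294805214593
z 0.19500000000000003 x 0.517423615830983 0.6140418666526862
z 0.20500000000000004 x 0.5166940445518431 0.6139300818952645
z 0.21500000000000005 x 0.5170697555232154 0.6131421712700195
z 0.22500000000000006 x 0.5180250471106086 0.6138412193772473
fin X [0.0316 0.033  0.1016 0.105 ]
[[-14.9905 -13.7364 -12.4823 -11.2282  -9.974   -8.7199  -7.4658  -6.2117
   -4.9576  -3.7034  -2.4493  -1.1952   0.0589   1.3131   2.5672   3.8213
    5.0754   6.3296   7.5837   8.8378  10.0919  11.346   12.6002  13.8543
   15.1084]
 [ 12.      26.      23.      11.      10.      12.       1.       0.
    0.       0.       0.       0.     
[... 220 characters left out ...]
 -4.7803
   -3.6286  -2.477   -1.3254  -0.1737   0.9779   2.1296   3.2812   4.4329
    5.5845   6.7362   7.8878   9.0394  10.1911  11.3427  12.4944  13.646
   14.7977]
 [ 34.      27.      22.      23.      18.      15.      21.      10.
    4.       0.       0.       0.       0.       0.       0.       7.
   25.      31.      31.      34.      36.      33.      34.      31.
    5.    ]]
0.03 fin- Y -0.00929381054411917 fin+ Y 0.01012640915300015
0.045 fin- Y -0.009322603482903867 fin+ Y 0.010331087699221926
0.06 fin- Y -0.009696676283028283 fin+ Y 0.010426229445323565
0.075 fin- Y -0.008867887878681365 fin+ Y 0.009725880778400451
0.09 fin- Y -0.008654704169262228 fin+ Y 0.010679055232931124
```

```bash

python3 -m inch '{"travel":[[-0.05,0.048,0.3],[0,0,0.5],[0,0,0.6],[0,0,0.4],[0,0,0]],"dr":[[0,0,-0.0015],[0,0,0],[0,0,0],[0,0,0],[0,0,0]],"gripper":[-1,-1,-1,-1,-1]}' 
python3 -m inch '{"travel":[[0,0,0.2],[0,0,0.2],[0,0,0.2],[0,0,0],[0,0,0]],"dr":[[0,0,0],[0,0,0],[0,0,0],[0,0,0],[0,0,0]],"gripper":[-1,-1,-1,-1,-1]}' 
python3 - <<'E'
from plan import *
go([.569,.2773,.082],rackR(.059))
for n in("scene","top"):
    p,d=grab(n); np.savez(n+"4.npz",p=p,d=d)
    a=p[150:270,110:250]
    if n=="scene":cv2.imwrite(f"pics/{n}4.png",cv2.resize(a,(700,600)))
E
```

```text
time: 9.7
tool_pos: [0.5671, 0.2766, 0.1489]
orientation: [-0.003, -0.03, 1.0, -0.001]
force: [-0.5, 0.2, -1.1]
gripper_width: 0.0051
grip_force: 49.2
time: 10.2
tool_pos: [0.5692, 0.2776, 0.1224]
orientation: [0.0, -0.031, 1.0, 0.0]
force: [0.1, -0.0, -0.0]
gripper_width: 0.0056
grip_force: 49.3
t 10.2 pos [0.5692 0.2776 0.1224] axes x,y,z [-0.9981 -0.0618 -0.    ] [-0.0618  0.9981  0.0001] [ 0.      0.0001 -1.    ] w 0.0056 F [ 0.0665 -0.047  -0.0138] grip 49.3
travel in current axes [ 0.0036 -0.0061  0.8088] (world err mm [ -0.1618  -0.3148 -40.4422] )
dr total [0.     0.     0.0009] travel in target axes [ 0.0036 -0.0061  0.8088]
```

View pics/scene4.png

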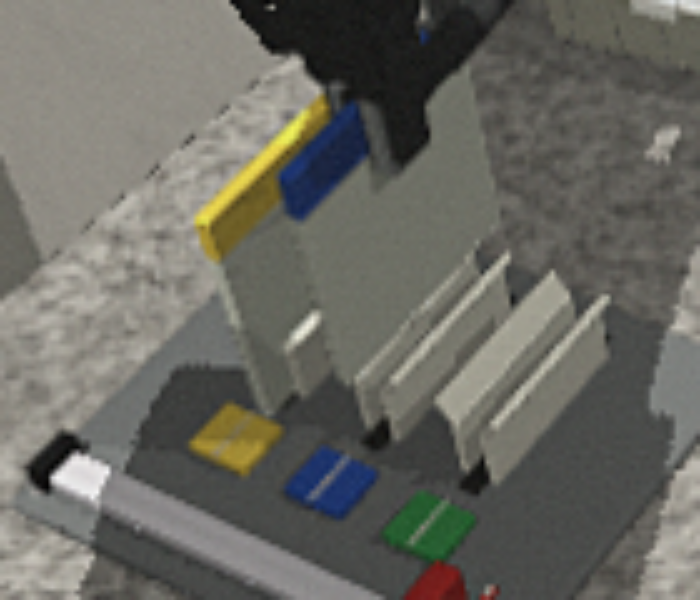

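```bash
python3 - <<'E'
from plan import *
z=np.load("scene4.npz");p,d=z["p"],z["d"]; yaw=.06
v,u=np.nonzero(d>0); k=(u>150)&(u<240)&(v>165)&(v<250); u,v=u[k],v[k]
c=pts("scene",np.c_[u,v],d[v,u]); q=c-np.array([.501,.2733,0])
X=q[:,0]*np.cos(yaw)+q[:,1]*np.sin(yaw); Y=-q[:,0]*np.sin(yaw)+q[:,1]*np.cos(yaw); Z=c[:,2]
k=(Z>.06)&(Z<.09)&(abs(Y)<.02); print("plate face Y",np.median(Y[k]),"X",X[k].min(),X[k].max(),"Z",Z[k].min())
for x0 in(.03,.05,.07,.09):
    s=(abs(X-x0-.01)<.01)&(Y>-.03)&(Y<.035)&(Z>.012)
    print("X",x0)
    for z0 in np.arange(.012,.075,.006):
        g=s&(Z>=z0)&(Z<z0+.006); print("  z%.3f"%z0,np.round(np.sort(Y[g])*1000).astype(int))
E
python3 -c "
import cv2,numpy as np
a=np.load('top4.npz')['p'][215:335,110:260]; cv2.imwrite('pics/top4.png',cv2.resize(a,(750,600)))"
```

```text
plate face Y -0.0027034952995735806 X 0.018838983232048835 0.11694680397147897 Z 0.060038843576953986
X 0.03
  z0.012 [-26 -24 -22 -10  -9  -9  -8  -8  -8  -7  -7  -7  -7  -7  -7  -7  -7  -6
  -6  -6  -6  -5   4   5   5   6   6   6   6   7   9]
  z0.018 [-10  -9  -9  -9  -9  -8  -8  -8  -8  -8  -8  -8  -7  -7  -7  -7  -6  -6
   4   5   5   5   6   6   6   6   6   7   7   8   8  10]
  z0.024 [-10  -9  -9  -9  -9  -9  -9  -9  -8  -8  -8  -8  -8  -7  -7  -7  -6  -6
  -6  -6  -4   4   5   5   5   5   5   6   6   6   6   6   6   6   6   7
   7   8  35]
  z0.030 [-9 -8 -8 -8 -8 -8 -8 -8 -8 -8 -7 -7 -7 -7 -6  4  4  5  5  5  5  5  5  5
  6  6  6  6  6  6  7  7  8]
  z0.036 [-12 -12 -10  -9  -8  -8  -5   4   4   4   5   6   6]
  z0.042 [-30 -15 -15 -14 -13 -13 -13 -13 -13 -12 -12 -12 -12 -11 -11 -11 -11 -11
 -10 -10  31  32  32  32  33  33  33  33  33  33  33  34  34  35]
  z0.048 [-14  -4  -3  -3  -3  -3  -2  -2  -2  -2  -2  -2  -2  -2  -1]
  z0.054 [-5 -4 -4 -3 -3 -3 -3 -3 -2 -2 -2 -2 -2 -2 -1 -1]
  z0.060 [-6 -5 -4 -4 -4 -3 -3 -3 -3 -3 -3 -3 -3 -2 -2 -2 -2 -2 -1]
  z0.066 [-5 -4 -4 -4 -4 -
[... 1875 characters left out ...]
-7  -7  -7  -6]
  z0.018 [-10 -10  -9  -9  -9  -9  -8  -8  -8  -8  -7  -7  -7]
  z0.024 [-10 -10  -9  -9  -9  -8  -8  -8  -8  -7  -7  -7  -7  -7   4   4   4   4
   4   5   5   5   5   6   6   6   7   7]
  z0.030 [-10  -8  -8  -8  -8  -8  -8  -8  -8  -6   4   4   5   5   5   5   5   6
   6   6   6   7   7]
  z0.036 [4 5 5 5 5 6 6 6 7]
  z0.042 [-15 -15 -14 -14 -14 -13 -13 -13 -13 -12 -12 -12 -12 -11]
  z0.048 [-4 -3 -3 -3 -3 -3 -2 -2 -2 -1 -1 -1 -1 -1]
  z0.054 [-4 -4 -3 -3 -3 -3 -3 -3 -2 -2 -2 -1 -1]
  z0.060 [-5 -4 -4 -4 -4 -3 -3 -3 -3 -3 -3 -3 -3 -2 -2 -1]
  z0.066 [-4 -4 -4 -3 -3 -3 -3 -3 -3 -3 -3 -3 -2 -2 -2 -2 -2 -2 -2 -2]
  z0.072 [-5 -4 -4 -4 -3 -3 -3 -3 -3 -3 -3 -2 -2 -2 -2 -1 -1  0]
```

View pics/top4.png

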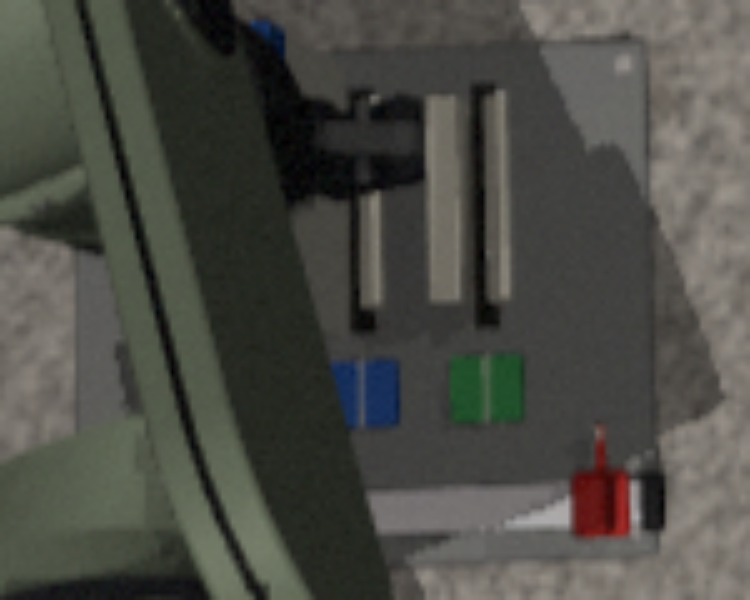

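By depth, the plate centre is within about 0.5 mm of the slot centre line, so I'll lower it and watch the force.

```bash

python3 -m inch '{"travel":[[0,0.006,0.15],[0,0,0.15],[0,0,0.15],[0,0,0.1],[0,0,0]],"dr":[[0,0,0],[0,0,0],[0,0,0],[0,0,0],[0,0,0]],"gripper":[-1,-1,-1,-1,-1]}' | grep -v grip
python3 -m inch '{"travel":[[0,0,0.08],[0,0,0.06],[0,0,0.05],[0,0,0],[0,0,0]],"dr":[[0,0,0],[0,0,0],[0,0,0],[0,0,0],[0,0,0]],"gripper":[-1,-1,-1,-1,-1]}' 
```

```text
time: 10.8
tool_pos: [0.5684, 0.2776, 0.0936]
orientation: [-0.001, -0.031, 1.0, -0.0]
force: [0.3, -0.1, -1.3]
time: 11.3
tool_pos: [0.5691, 0.2779, 0.0855]
orientation: [0.0, -0.031, 1.0, 0.0]
force: [0.7, -0.1, -1.2]
gripper_width: 0.0048
grip_force: 49.3
```

No contact yet, so I continue in 1 mm steps until the floor is felt.

```bash

for i in 1 2 3; do python3 -m inch '{"travel":[[0,0,0.02],[0,0,0],[0,0,0.02],[0,0,0]],"dr":[[0,0,0],[0,0,0],[0,0,0],[0,0,0]],"gripper":[-1,-1,-1,-1]}' | grep -E "tool_pos|force: \["; done
```

```text
tool_pos: [0.569, 0.2779, 0.0833]
force: [-0.5, -0.3, -1.8]
tool_pos: [0.5691, 0.278, 0.0822]
force: [-1.3, -0.4, 4.7]
tool_pos: [0.569, 0.2781, 0.0821]
force: [-5.3, -1.7, 13.8]
```

The plate stands on the slot floor. I'll relieve the pressing and open the fingers a little.

```bash

python3 -m inch '{"travel":[[0,0,-0.02],[0,0,0],[0,0,0],[0,0,0],[0,0,0]],"dr":[[0,0,0],[0,0,0],[0,0,0],[0,0,0],[0,0,0]],"gripper":[-1,-1,-0.85,-0.6,-0.5]}' 
python3 -m inch '{"travel":[[0,0,0],[0,0,0],[0,0,-0.2],[0,0,-0.4],[0,0,-0.5]],"dr":[[0,0,0],[0,0,0],[0,0,0],[0,0,0],[0,0,0]],"gripper":[-0.5,-0.5,-0.5,-0.5,-0.5]}' 
python3 -m inch '{"travel":[[0,0,-0.5],[0,0,-0.5],[0,0,-0.3],[0,0,0]],"dr":[[0,0,0],[0,0,0],[0,0,0],[0,0,0]],"gripper":[-0.5,-0.5,-0.5,-0.5]}' 
python3 - <<'E'
from plan import *
from meas import *
go([.46,.18,.19],rackR(.06))
yaw=.06; uy=np.array([-np.sin(yaw),np.cos(yaw)]); ux=np.array([np.cos(yaw),np.sin(yaw)])
for n in("scene","top"):
    p,d=grab(n); np.savez(n+"5.npz",p=p,d=d); H=hsv(p)
    m=roi(cv2.inRange(H,(0,150,60),(8,255,255)),*((175,250,220,300) if n=="scene" else(215,290,250,330)))
    c=cloud(n,m,d); q=c[:,:2]-[.501,.2733]; k=(c[:,2]>.03)&(c[:,2]<.06); X=q@ux;Y=q@uy
    print(n,"tab",k.sum(),"X",np.percentile(X[k],[3,50,97]),"Y",np.percentile(Y[k],[3,50,97]),"ztop",np.percentile(c[:,2],97))
    kk=(c[:,2]<.022); print("low",np.c_[X,Y,c[:,2]][kk][-12:])
    v,u=np.nonzero((d>0)); kb=(u>140)&(u<240)&(v>120)&(v<300); 
    b=cloud(n,roi(cv2.inRange(H,(100,120,40),(130,255,255)),110,100,260,330),d); q=b[:,:2]-[.501,.2733]; k=b[:,2]>.08
    print("band",k.sum(),"X",np.percentile((q@ux)[k],[1,99]),"Y",np.percentile((q@uy)[k],[3,50,97]),"Z",np.percentile(b[k,2],[1,99]))
p=np.load("scene5.npz")["p"]; cv2.imwrite("pics/scene5.png",cv2.resize(p[130:310,90:290],(666,600)))
E
```

```text
time: 13.0
tool_pos: [0.5691, 0.2779, 0.0801]
orientation: [-0.0, -0.031, 1.0, 0.0]
force: [0.0, 0.5, 0.6]
gripper_width: 0.0218
grip_force: 0.0
time: 13.5
tool_pos: [0.5686, 0.2777, 0.1358]
orientation: [-0.001, -0.031, 1.0, -0.0]
force: [0.6, 0.0, 0.7]
gripper_width: 0.0217
grip_force: 0.0
time: 13.9
tool_pos: [0.5705, 0.2786, 0.204]
orientation: [0.003, -0.031, 1.0, 0.001]
force: [-0.3, -0.2, -0.1]
gripper_width: 0.0218
grip_force: 0.0
t 13.9 pos [0.5705 0.2786 0.204 ] axes x,y,z [-0.9981 -0.0619 -0.0061] [-0.0619  0.9981  0.0025] [ 0.0059  0.0028 -1.    ] w 0.0218 F [-0.3297 -0.2067 -0.0873] grip 0.0
travel in current axes [ 2.3286 -1.8314  0.2604] (world err mm [-110.4588  -98.5619  -13.9555] )
dr total [0.0008 0.0019 0.0006] travel in target axes [ 2.3234 -1.8352  0.2791]
scene tab 162 X [-0.0528 -0.0445 -0.0324] Y [-0.093  -0.0907 -0.0828] ztop 0.05613477756874561
low [[-0.0484 -0.0889  0.0191]
 [-0.0478 -0.0932  0.0212]
 [-0.0473 -0.0951  0.0218]
 [-0.0464 -0.0966  0.0217]
 [-0.0525 -0.0879  0.0205]
 [-0.0516 -0.0894  0.0203]
 [-0.0492 -0.0941  0.0205]
 [-0.049  -0.0963  0.0217]
 [-0.0529 -0.09    0.0193]
 [-0.053  -0.0927  0.0213]
 [-0.0502 -0.0945  0.019 ]
 [-0.0525 -0.0939  0.0184]]
band 418 X [0.02   0.1138] Y [-0.0049 -0.0028  0.0022] Z [0.0949 0.1155]
top tab 77 X [-0.0528 -0.0425 -0.0324] Y [-0.0907 -0.0868 -0.0813] ztop 0.05651461692385037
low [[-0.0416 -0.0928  0.0208]
 [-0.0433 -0.0928  0.0207]
 [-0.0434 -0.0942  0.0183]
 [-0.0451 -0.0927  0.0204]
 [-0.0469 -0.0945  0.0208]
 [-0.0504 -0.0928  0.0218]
 [-0.0521 -0.0908  0.0209]
 [-0.0522 -0.0945  0.022 ]
 [-0.0538 -0.0889  0.0203]
 [-0.0539 -0.0903  0.0177]
 [-0.054  -0.0921  0.0178]
 [-0.0541 -0.0939  0.0176]]
band 226 X [0.0192 0.1135] Y [-0.0029 -0.001   0.0034] Z [0.0959 0.117 ]
```

View pics/scene5.png

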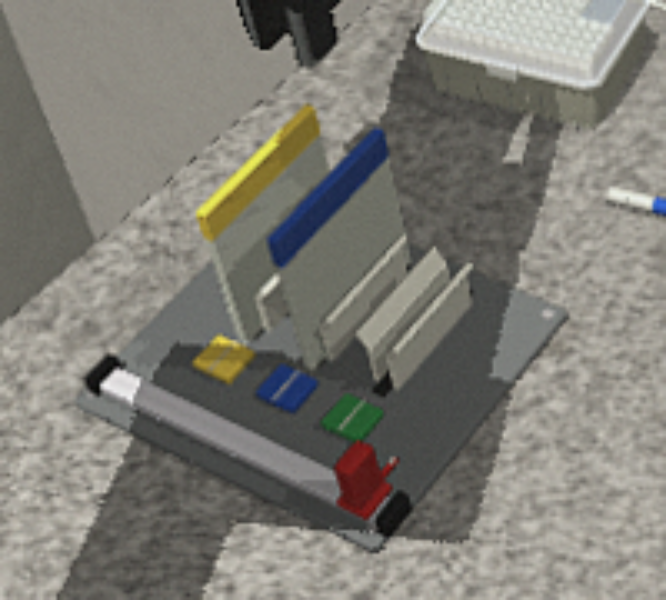

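The blue plate stands in the middle slot (band in the crop from (275,250) to (383,140)), and the yellow plate is undisturbed. The pointer tab is at (362,475). Next, the pointer.

```bash

python3 -m inch '{"travel":[[0.45,-0.35,0],[0.47,-0.38,0],[0.47,-0.38,0],[0.47,-0.38,0],[0.4,-0.28,0]],"dr":[[0,0,0],[0,0,0],[0,0,0],[0,0,0],[0,0,0]],"gripper":[-0.2,-0.2,-0.2,-0.2,-0.2]}' >/dev/null
python3 -m inch '{"travel":[[0,0,0.4],[0,0,0.6],[0,0,0.6],[0,0,0.4],[0,0,0]],"dr":[[0,0,0],[0,0,0],[0,0,0],[0,0,0],[0,0,0]],"gripper":[-0.2,-0.2,-0.2,-0.2,-0.2]}' >/dev/null
python3 -m inch '{"travel":[[0,0,0],[0,0,0]],"dr":[[0,0,0],[0,0,0]],"gripper":[-0.2,-0.2]}' >/dev/null
python3 -c "
from plan import *
go([.4633,.184,.027],rackR(.06))"
```

```text
t 15.2 pos [0.4625 0.1829 0.1013] axes x,y,z [-0.9981 -0.0619 -0.0017] [-0.0619  0.9981  0.0006] [ 0.0016  0.0007 -1.    ] w 0.0341 F [0.0964 0.6297 0.5139] grip 0.0
travel in current axes [-0.0155  0.021   1.4857] (world err mm [  0.8301   1.1453 -74.2811] )
dr total [0.0002 0.0005 0.0006] travel in target axes [-0.0179  0.0219  1.4856]
```

```bash

python3 -m inch '{"travel":[[-0.016,0.02,0.3],[0,0,0.4],[0,0,0.3],[0,0,0.2],[0,0,0]],"dr":[[0,0,0],[0,0,0],[0,0,0],[0,0,0],[0,0,0]],"gripper":[-0.2,-0.2,-0.2,-0.2,-0.2]}' 
python3 -m inch '{"travel":[[0,0,0.15],[0,0,0.12],[0,0,0],[0,0,0]],"dr":[[0,0,0],[0,0,0],[0,0,0],[0,0,0]],"gripper":[-0.2,-0.2,-0.2,-0.2]}' 
python3 -m inch '{"travel":[[0,0,0],[0,0,0],[0,0,0],[0,0,0],[0,0,0]],"dr":[[0,0,0],[0,0,0],[0,0,0],[0,0,0],[0,0,0]],"gripper":[-0.5,-0.65,-0.7,-0.75,-0.8]}' 20 
python3 -m inch '{"travel":[[0,0,0],[0,0,0],[0,0,0],[0,0,0]],"dr":[[0,0,0],[0,0,0],[0,0,0],[0,0,0]],"gripper":[-1,-1,-1,-1]}'
```

```text
time: 15.7
tool_pos: [0.4623, 0.1836, 0.0401]
orientation: [-0.0, -0.031, 1.0, -0.0]
force: [-0.1, 0.2, 0.3]
gripper_width: 0.0343
grip_force: 0.0
time: 16.1
tool_pos: [0.4626, 0.1837, 0.027]
orientation: [0.0, -0.031, 1.0, 0.0]
force: [-0.3, -0.3, 1.2]
gripper_width: 0.0341
grip_force: 0.0
time: 16.6
tool_pos: [0.4627, 0.1839, 0.0273]
orientation: [0.0, -0.031, 1.0, 0.0]
force: [-0.9, 0.6, 2.6]
gripper_width: 0.0117
grip_force: 20.7
time: 17.0
tool_pos: [0.4628, 0.1839, 0.0273]
orientation: [0.0, -0.031, 1.0, 0.0]
force: [-1.1, 2.1, 4.6]
gripper_width: 0.0118
grip_force: 21.0
```

```bash

python3 -m inch '{"travel":[[0,0.1,0],[0,0.2,0],[0,0.25,0],[0,0.25,0],[0,0.25,0]],"dr":[[0,0,0],[0,0,0],[0,0,0],[0,0,0],[0,0,0]],"gripper":[-1,-1,-1,-1,-1]}' 
python3 -m inch '{"travel":[[0,0.25,0],[0,0.2,0],[0,0.13,0],[0,0.1,0],[0,0,0]],"dr":[[0,0,0],[0,0,0],[0,0,0],[0,0,0],[0,0,0]],"gripper":[-1,-1,-1,-1,-1]}' 
python3 -m inch '{"travel":[[0,0,0],[0,0,0]],"dr":[[0,0,0],[0,0,0]],"gripper":[-1,-1]}' 
python3 - <<'E'
from plan import *
o=readout.get_obs()["tool_pos"]; q=o[:2]-[.501,.2733]; print(q@[np.cos(.06),np.sin(.06)],q@[-np.sin(.06),np.cos(.06)])
E
```

```text
time: 17.5
tool_pos: [0.4596, 0.2358, 0.0273]
orientation: [0.0, -0.031, 1.0, -0.0]
force: [0.3, -2.1, 5.4]
gripper_width: 0.012
grip_force: 21.1
time: 18.0
tool_pos: [0.4576, 0.2704, 0.0273]
orientation: [0.001, -0.031, 1.0, 0.0]
force: [-0.8, 0.8, 5.8]
gripper_width: 0.0118
grip_force: 21.0
time: 18.2
tool_pos: [0.4576, 0.2701, 0.0273]
orientation: [0.001, -0.031, 1.0, 0.0]
force: [-0.0, 0.8, 5.3]
gripper_width: 0.0114
grip_force: 21.0
-0.04349793732310238 -0.0006074716885578419
```

```bash

python3 -m inch '{"travel":[[0,0,0],[0,0,0],[0,0,0],[0,0,0],[0,0,0]],"dr":[[0,0,0],[0,0,0],[0,0,0],[0,0,0],[0,0,0]],"gripper":[-0.6,-0.4,-0.3,-0.3,-0.3]}' | grep -E "width|pos"
python3 -m inch '{"travel":[[0,0,-0.2],[0,0,-0.5],[0,0,-0.8],[0,0,-0.8],[0,0,-0.8]],"dr":[[0,0,0],[0,0,0],[0,0,0],[0,0,0],[0,0,0]],"gripper":[-0.3,-0.3,-0.3,-0.3,-0.3]}' >/dev/null
for i in 1 2; do python3 -m inch '{"travel":[[0,-0.7,-0.1],[0,-0.8,-0.1],[0,-0.8,-0.1],[0,-0.7,0],[0,-0.5,0]],"dr":[[0,0,0],[0,0,0],[0,0,0],[0,0,0],[0,0,0]],"gripper":[-0.3,-0.3,-0.3,-0.3,-0.3]}' >/dev/null; done
python3 - <<'E'
from plan import *
from meas import *
print(readout.get_obs()["tool_pos"])
yaw=.06; uy=np.array([-np.sin(yaw),np.cos(yaw)]); ux=np.array([np.cos(yaw),np.sin(yaw)])
out=[]
for n in("scene","top"):
    p,d=grab(n); H=hsv(p); R=(140,215,215,300) if n=="scene" else(150,270,250,330)
    m=roi(cv2.inRange(H,(0,120,50),(8,255,255)),*R); c=cloud(n,m,d); q=c[:,:2]-[.501,.2733];X=q@ux;Y=q@uy;k=c[:,2]>.03
    print(n,"tab Y",np.percentile(Y[k],[3,50,97]),"X",np.percentile(X[k],[3,50,97]))
    t=roi(cv2.inRange(H,(100,120,40),(130,255,255)),*R); c=cloud(n,t,d); q=c[:,:2]-[.501,.2733]; k=c[:,2]<.03
    v,u=np.nonzero(t); w=plane(n,np.c_[u,v],.014); wq=w[:,:2]-[.501,.2733]; kk=abs(wq@uy)<.02;kk&=abs(wq@ux)<.02
    print(" tag Y",np.percentile((wq@uy)[kk],[1,50,99]),(wq@uy)[kk].mean(),"X",np.percentile((wq@ux)[kk],[1,50,99]))
    a=p[215:300,130:230] if n=="scene" else p[240:330,130:236]
    out.append(cv2.resize(a,(400,340),interpolation=cv2.INTER_CUBIC))
    # nose pixels
    v,u=np.nonzero(m); w=plane(n,np.c_[u,v],.015); wq=w[:,:2]-[.501,.2733]; kk=(wq@ux>-.03)&(abs(wq@uy)<.02); print(" nose@z15",np.c_[wq@ux,wq@uy][kk][:25].round(4).tolist())
cv2.imwrite("pics/end.png",np.hstack(out))
E
```

```text
tool_pos: [0.4571, 0.2699, 0.0268]
gripper_width: 0.0296
[ 0.4787 -0.0815  0.213 ]
scene tab Y [-0.0089 -0.0057  0.0021] X [-0.0522 -0.0448 -0.0323]
 tag Y [-0.0147 -0.0027  0.013 ] -0.0010857499518227998 X [-0.0116  0.0009  0.0133]
 nose@z15 [[-0.0138, 0.0195], [-0.0166, 0.0196], [-0.0157, 0.018], [-0.0149, 0.0163], [-0.0194, 0.0198], [-0.0185, 0.0181], [-0.0176, 0.0165], [-0.0167, 0.0148], [-0.0221, 0.0199], [-0.0212, 0.0183], [-0.0204, 0.0166], [-0.0195, 0.015], [-0.0186, 0.0134], [-0.024, 0.0184], [-0.0231, 0.0168], [-0.0222, 0.0151], [-0.0214, 0.0135], [-0.0205, 0.0119], [-0.0196, 0.0102], [-0.0143, 0.0005], [-0.0134, -0.0012], [-0.0267, 0.0185], [-0.0259, 0.0169], [-0.025, 0.0153], [-0.0241, 0.0136]]
top tab Y [-0.0067 -0.0023  0.005 ] X [-0.0525 -0.0423 -0.0321]
 tag Y [-0.012  -0.001   0.0133] 0.0006239755639677904 X [-0.0112 -0.0002  0.0112]
 nose@z15 [[-0.0215, 0.0007], [-0.0215, -0.0011], [-0.0232, 0.0007], [-0.025, 0.0008], [-0.0251, -0.001], [-0.0268, 0.0008], [-0.0269, -0.001], [-0.0286, 0.0008], [-0.0287, -0.001]]
```

View pics/end.png

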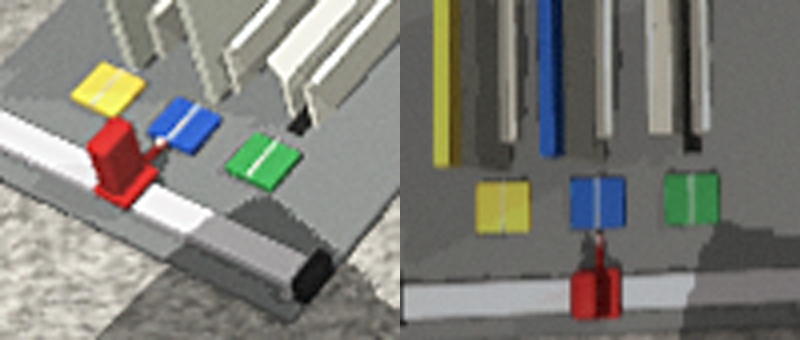

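In the final views the pointer's nose, at (600,237) in the right panel, lines up with the middle line of the blue tag (598,203) to within about 1 mm. The plate stands in the blue slot and the arm is clear.

```bash
python3 -c "
from workcell import hand_in
print(hand_in())"
```

```text
the job is handed in; nothing more can be done
None
```

The job is handed in: the blue-edged plate stands upright in the middle of the blue-tagged slot, and the red pointer was then slid to within about 1 mm of the blue tag's middle and let go.

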